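# Load the ink shaker and hold its clamp plate over the pillars

### The arm

A 6-joint arm with a two-finger parallel gripper is mounted at the origin on the work surface. World frame = base frame: x ahead of the robot, y to its left, z up, the work surface at z = 0. Lengths are in mm, angles in rad, forces in N, time in s.
With the tool pointing down it reaches from about 275 to 750 mm from the base axis. Payload 10.2 kg.
Tool frame: the origin (TCP) lies between the finger pads; the fingertips stand 11 mm ahead of it and the grasp point (between the pads) lies 8 mm behind it; z points along the fingers, y is the line along which they close (so a half turn about z gives the same grasp; the last joint's range is limited). The gripper opens to 85 mm and grips with 20 to 120 N. Pads are 22 mm wide; open, the fingers measure 114 mm over their backs; the gripper's body (76 mm by 85 mm) begins 54 mm behind the grasp point. The pads swing forward as they close: fully open they stand 13 mm farther back than shut.
Start: joints at [-1.503, 0.313, 1.498, -0, 1.331, -0.223], TCP at [150.514, -502.968, 242.294] pointing down, gripper open.
Joint ranges: [-2.94, 2.94], [-0.97, 2.17], [0.19, 2.56], [-1.23, 4.37], [0.02, 3.11], [-2.88, 2.88]. Speed limits (rad/s): [2.39, 2.39, 3.01, 3.14, 3.14, 3.14].

### API

Orientations are given as a unit quaternion [w, x, y, z].
In Python, from rig import sense, eyes, finish_job gives the robot as it stands.
- The arm moves only by the shell command python3 -m jog 'ROWS' [FORCE]. ROWS is JSON, a list of rows, each a list of 7 numbers: the shift along the tool's x, y, z in m, then the turn, a rotation vector about the tool's x, y, z in rad, then the finger opening in m, from 0 to 0.0854. In form: [[dx, dy, dz, rx, ry, rz, gripper], ...]. A call has 1 to 5 rows; each row shifts and turns the commanded pose from where the row before left it, along the tool's axes as they then stand; what a row does not reach is not made up. A row lasts 1/10 s, in which the tool goes at most 50 mm and 8.59 degrees, less where a joint would pass 70% of its speed; a pose out of reach is approached as far as the arm can. A call is refused whole if a number of a shift passes 0.05 or a number of a turn 0.15, either way. A call with a gripper value outside its range is refused whole. The fingers move at their own pace and stop on an object; FORCE is the grip in N (left out, the last holds). Time passes only in rows, so rows that do not move let the fingers close. It gives the time, the measured TCP pose, the force, the opening and the grip force at its end, in the units of the state.
- sense(): the state, without advancing time (a new reading comes with each control period).
- eyes.capture(name): name is "side" or "top" or "wrist"; returns the picture (480x640x3 uint8, red, green, blue); there is no depth.
- eyes.calibration(name): a dict with "fx", "fy", "cx", "cy" (pixels), "dist" ([k1, k2, p1, p2, k3] as OpenCV has them; the pictures are not rectified), "cam_to_world" (4x4, takes a point from camera to world coordinates); the wrist camera has in their place "mount" (4x4, takes a point from camera to tool coordinates, whose origin is the TCP and whose axes are the flange's). Camera axes: x right, y down, z forward; pixel columns grow to the right and rows downward; lengths in mm; the calibration is good to about 2 mm. A picture is of the moment at which its call begins: read the wrist's pose just before it. calibration takes no time and is no camera call.
- finish_job(): hands the job in; it is judged then, once.
The state is a dict: "time_s": time; "joints": joint angles; "dq": joint speeds; "tau": joint torques, N m; "eef_pos": TCP position; "ee_rot": TCP orientation; "force": force on the tool from outside, world axes, zero at the start; "wrist_torque": the same for the moment, N m; "grip_width": opening from 0.0 (shut) to 1.0 (fully open); "grip_force": force on a finger pad.
Only numpy, scipy, OpenCV 4.12 (cv2) and the standard library are available. Lean on these libraries where they do the work, as an engineer would, in place of code of your own. Each camera call takes 0.05 s, during which the arm holds its last target. There are 200 camera calls.

### The job

Move the blue ink vial from the wooden stand into the one empty hole of the vial shaker, fully home, and let go of it. Then take the aluminium clamp plate by its black handle and hold it level, right side up, about 10 mm above the tops of the four brass pillars with its four corner holes lined up over the threaded holes (either way round), touching nothing but your gripper, so that I can start the screws; finish while holding it there. Keep the red and yellow vials in their holes and do not disturb the bottles or the palette knife.

Things in the scene. Friction and masses are not known exactly. Their poses are not given: they have to be found in the camera images.
- vial_blue: Loose blue ink vial, upright: round, 26 mm diameter, with a blue screw cap of 28 mm diameter from 56 to 75 mm above its bottom (75 mm tall in all), about 45 g. Origin at the centre of its bottom, z up. It starts in the middle hole of the wooden stand, bottom 20 mm above the table, 50 mm of it showing above the stand.
- stand: Wooden block 60 x 150 x 45 mm (x, y, z) with three round holes 28 mm wide and 25 mm deep in a row along its own y axis, 48 mm apart, fixed to the table. Origin at the centre of its underside.
- shaker: Vial shaker, fixed. White housing 110 x 230 mm (x, y), 40 high; on it a blue carrier 76 x 190, top 80 mm above the table, three holes 28 mm wide, 28 deep, at x = 0, y = -50, 0, +50 mm. Vials fully home: bottom at 52, cap top at 127 mm height. Four brass pillars, 18 mm diameter, at x = +-27, y = +-83 mm, tops at 134 mm, each with a dark 9 mm threaded hole. Origin: centre of underside, on the table.
- empty_hole: The empty one of the shaker's three holes (which one varies), with a thin black ring 38 mm wide around its mouth. Origin at the centre of the mouth, 80 mm above the table. The hole goes 28 mm down from there.
- plate: Loose aluminium clamp plate, 76 x 190 x 6 mm (x, y, z), flat on the table, about 0.27 kg, four 12 mm through holes at x = +-27, y = +-83 mm. On its top, in the middle, an upright black handle bar 12 mm wide (x), 60 mm long (y), from 6 to 42 mm above the plate's underside. Origin at the centre of the underside, z up.
- hole0 (a point): Centre of a corner hole of the clamp plate, at its underside: plate x = 27 mm, y = 83 mm.
- hole1 (a point): Centre of a corner hole of the clamp plate, at its underside: plate x = -27 mm, y = 83 mm.
- hole2 (a point): Centre of a corner hole of the clamp plate, at its underside: plate x = -27 mm, y = -83 mm.
- hole3 (a point): Centre of a corner hole of the clamp plate, at its underside: plate x = 27 mm, y = -83 mm.
- thread0 (a point): Centre of the threaded hole in the top of a brass pillar, 134 mm above the table: shaker x = 27 mm, y = 83 mm.
- thread1 (a point): Centre of the threaded hole in the top of a brass pillar, 134 mm above the table: shaker x = -27 mm, y = 83 mm.
- thread2 (a point): Centre of the threaded hole in the top of a brass pillar, 134 mm above the table: shaker x = -27 mm, y = -83 mm.
- thread3 (a point): Centre of the threaded hole in the top of a brass pillar, 134 mm above the table: shaker x = 27 mm, y = -83 mm.
- vial_red: Red vial of the same shape, standing in another hole of the shaker, to be left there. Origin at the centre of its bottom.
- vial_yellow: Yellow vial of the same shape, standing in another hole of the shaker, to be left there. Origin at the centre of its bottom.
- ink_bottle: Amber glass ink bottle, 72 mm diameter, 210 mm tall, standing; to be left alone. Origin at the centre of its bottom.
- squeeze_bottle: Grey squeeze bottle with an orange cap, 52 mm diameter, 130 mm tall, standing; to be left alone. Origin at the centre of its bottom.
- palette_knife: Palette knife with a wooden handle lying flat on the table near the robot, 190 mm long, 45 mm wide, 20 mm high; to be left alone. Origin at its underside where the handle meets the blade, x towards the blade tip.
Mind the look-alikes: they are no part of the job. What is meant by the vial_blue is not green, purple or turquoise, and is the smaller of those in its own colour.

How it is judged:
By the outcome, as a careful person would: the job done as asked, in the order asked, and still so for the second after the job is handed in, while the arm keeps its last pose, push and grip.
It also fails if it takes over 64 s, if anything falls off the work surface, if the arm or the gripper's body presses on something with over 40 N, if the wrist force passes 120 N, or if a joint passes its speed limit or range.

## Working session

There is one attempt and no reset: what is moved stays moved. The work goes in short steps, Python scripts to look and compute and a shell command to move; the robot and the scene stay as the last step left them, time stands still between calls to the robot, and variables do not carry over. Pictures are saved under pics/ and viewed, at most 10 in all, crops included, and the job is handed in when it is done.

```bash
ls; mkdir -p pics
python3 - <<'E'
from rig import sense, eyes
import cv2,numpy as np
s=sense();print(s)
ims=[]
for n in("top","side"):
    im=eyes.capture(n);np.save(f"pics/{n}0.npy",im);cv2.imwrite(f"pics/{n}0.png",im[:,:,::-1]);c=eyes.calibration(n);print(n,c)
print(eyes.calibration("wrist"))
E
```

```text
pics
{'time_s': 0.0, 'joints': array([-1.50340411e+00,  3.13446565e-01,  1.49843938e+00,  3.44557655e-06,
        1.33101925e+00, -2.23427714e-01]), 'dq': array([ 0.00130507, -0.00099811,  0.00059201, -0.00068063,  0.00055737,
       -0.00121748]), 'tau': array([ 1.00148976e-03, -4.12261462e+01, -2.59741545e+01, -7.98060523e-05,
        4.13976566e-03,  1.48082080e-05]), 'eef_pos': array([ 150.49540652, -502.70796372,  241.73596592]), 'ee_rot': array([-6.54146078e-04,  9.89446432e-01,  1.44897643e-01,  5.28171408e-05]), 'force': array([-0.06670308,  0.1906642 ,  0.04183567]), 'wrist_torque': array([ 0.00404621, -0.00814139,  0.00428622]), 'grip_force': 0.0, 'grip_width': 0.9997054633608266}
top {'fx': 581.2510868527257, 'fy': 581.2510868527257, 'cx': 324.3657337687344, 'cy': 251.06928544060403, 'dist': array([-0.01233961,  0.        ,  0.        ,  0.        ,  0.        ]), 'cam_to_world': array([[ 3.60048284e-02, -9.76428482e-01,  2.12816990e-01,
         2.35505779e+02],
       [-9.99342918e-01, -3.42901664e-02,  1.17437763e-02,
        -1.76080897e+01],
       [-4.16942767e-03, -
[... 522 characters left out ...]
 [-2.42441296e-02, -8.53355475e-01, -5.20765451e-01,
         6.66841137e+02],
       [ 0.00000000e+00,  0.00000000e+00,  0.00000000e+00,
         1.00000000e+00]])}
{'fx': 406.4184742707606, 'fy': 406.4184742707606, 'cx': 321.6872077839767, 'cy': 239.72808238854748, 'dist': array([-0.03678868,  0.        ,  0.        ,  0.        ,  0.        ]), 'mount': array([[ 2.59189560e-04, -9.63389108e-01, -2.68106994e-01,
         6.71081503e+01],
       [ 9.99999896e-01,  1.49386125e-04,  4.29949870e-04,
        -5.42654938e-01],
       [-3.74157557e-04, -2.68107078e-01,  9.63389047e-01,
        -1.31179831e+02],
       [ 0.00000000e+00,  0.00000000e+00,  0.00000000e+00,
         1.00000000e+00]])}
```

View pics/top0.png

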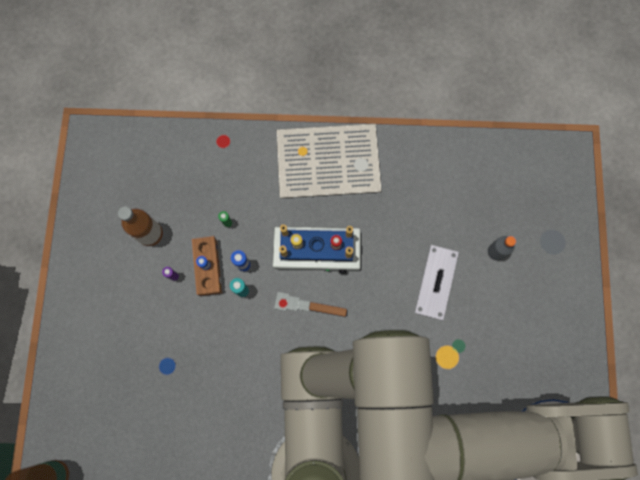

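View pics/side0.png

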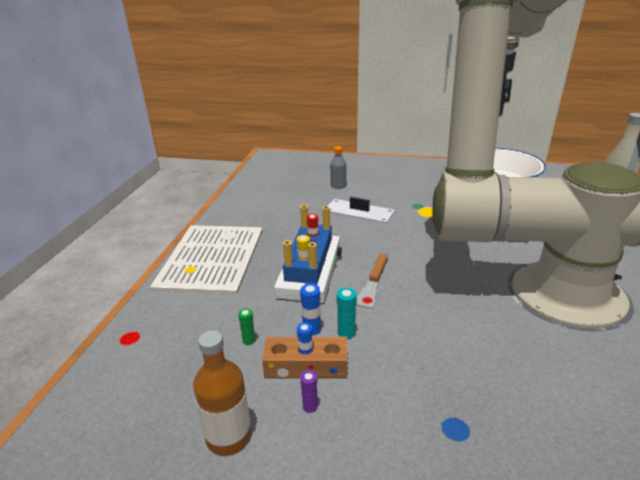

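The top view shows the blue candidates: the small blue cap in the middle stand hole (203,263) and a larger free-standing blue one (240,260). The look-alikes are turquoise (238,287), purple (170,272) and green (225,217). I choose (203,263). The empty shaker hole is the middle one (317,243), and the plate is at (437,282). Next I measure and check with one crop.

```bash
cat > h.py <<'E'
import numpy as np,cv2
from rig import sense,eyes
from scipy.spatial.transform import Rotation as R
def cam(name,s=None):
    c=eyes.calibration(name);K=np.array([[c['fx'],0,c['cx']],[0,c['fy'],c['cy']],[0,0,1]])
    if name!='wrist': T=c['cam_to_world']
    else:
        q=s['ee_rot'];W=np.eye(4);W[:3,:3]=R.from_quat([q[1],q[2],q[3],q[0]]).as_matrix();W[:3,3]=s['eef_pos'];T=W@c['mount']
    return K,c['dist'],T
def ray(C,px,z):
    K,d,T=C;p=cv2.undistortPoints(np.array(px,float).reshape(-1,1,2),K,d).reshape(-1,2)
    v=np.c_[p,np.ones(len(p))]@T[:3,:3].T;o=T[:3,3]
    return o+v*((z-o[2])/v[:,2])[:,None]
def proj(C,P):
    K,d,T=C;Ti=np.linalg.inv(T);return cv2.projectPoints(np.array(P,float).reshape(-1,3),cv2.Rodrigues(Ti[:3,:3])[0],Ti[:3,3],K,d)[0].reshape(-1,2)
def blobs(m,lo=3,hi=1e9):
    n,l,st,c=cv2.connectedComponentsWithStats(m.astype(np.uint8));return [(c[i].round(1).tolist(),int(st[i,4])) for i in range(1,n) if lo<=st[i,4]<=hi]
E
python3 - <<'E'
from h import *
im=np.load("pics/top0.npy");C=cam('top')
crop=np.vstack([cv2.resize(im[205:305,155:355],None,fx=4,fy=4,interpolation=2)[:, :800],])
crop2=cv2.resize(im[235:330,400:475],None,fx=2,fy=2,interpolation=2)
cv2.imwrite("pics/crop1.png",np.vstack([crop,np.pad(crop2,((0,0),(0,650),(0,0)))])[:,:,::-1])
h=cv2.cvtColor(im,cv2.COLOR_RGB2HSV);H,S,V=h[...,0],h[...,1],h[...,2]
def reg(m,x0,x1,y0,y1):
    r=np.zeros_like(m);r[y0:y1,x0:x1]=m[y0:y1,x0:x1];return r
print('blue',blobs(reg((H>105)&(H<125)&(S>150)&(V>90),190,260,240,290)))
print('brass',blobs(reg((H>8)&(H<24)&(S>110)&(V>80),270,365,220,275)))
pl=reg((V>140)&(S<50),405,470,235,330);c=max(cv2.findContours(pl.astype(np.uint8),0,1)[0],key=cv2.contourArea)
r=cv2.minAreaRect(c);print('plate',r,ray(C,cv2.boxPoints(r),6).round(1).tolist(),ray(C,[r[0]],6))
wh=reg((V>150)&(S<50),265,370,215,280);c=max(cv2.findContours(wh.astype(np.uint8),0,1)[0],key=cv2.contourArea)
r=cv2.minAreaRect(c);print('house',r,ray(C,cv2.boxPoints(r),40).round(1).tolist(),ray(C,[r[0]],40))
st=reg((H<20)&(S>90)&(V>50),185,225,230,300);c=max(cv2.findContours(st.astype(np.uint8),0,1)[0],key=cv2.contourArea)
r=cv2.minAreaRect(c);print('stand',r,ray(C,cv2.boxPoints(r),45).round(1).tolist(),ray(C,[r[0]],45))
print(ray(C,[(203,263)],95),ray(C,[(317,243)],80))
E
```

```text
blue [([238.5, 258.4], 104), ([202.7, 263.0], 33)]
brass [([283.4, 229.4], 44), ([348.9, 230.9], 40), ([291.0, 239.5], 4), ([282.8, 250.4], 38), ([348.7, 251.9], 46)]
plate ((436.60980224609375, 281.9081726074219), (30.118671417236328, 71.11670684814453), 13.240520477294922) [[410.7, -241.3, 6.0], [600.0, -284.8, 6.0], [583.6, -363.9, 6.0], [395.2, -318.6, 6.0]] [[ 496.17065563 -301.88176848    6.        ]]
house ((316.35400390625, 249.19029235839844), (87.47248840332031, 39.31272888183594), 3.8140745162963867) [[517.7, 138.2, 40.0], [624.4, 137.1, 40.0], [616.6, -96.0, 40.0], [510.3, -91.5, 40.0]] [[566.85285843  21.80285591  40.        ]]
stand ((206.21446228027344, 265.62054443359375), (57.03116989135742, 24.704174041748047), 84.64418029785156) [[583.4, 354.4, 45.0], [592.0, 289.6, 45.0], [441.0, 264.2, 45.0], [432.7, 327.7, 45.0]] [[511.48639901 308.81581606  45.        ]]
[[508.73337235 306.61634715  95.        ]] [[574.43528926  19.72362258  80.        ]]
```

View pics/crop1.png

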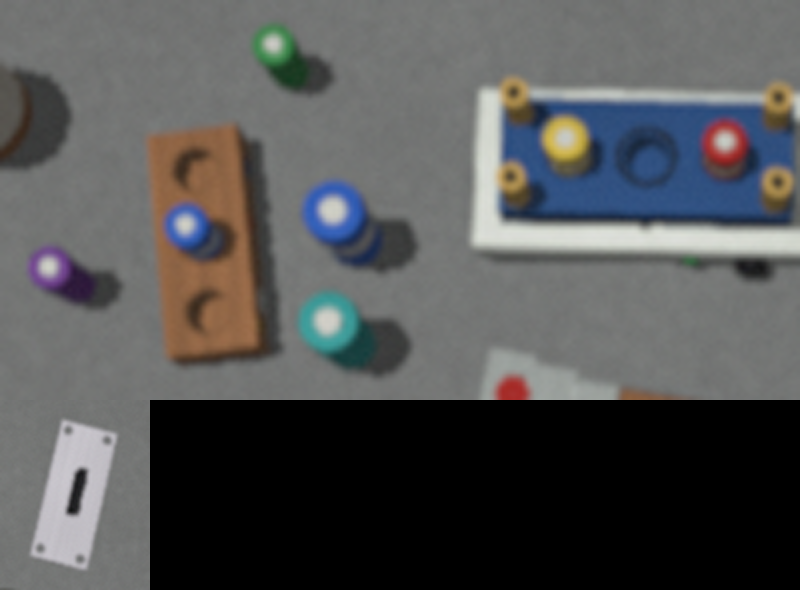

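The crop confirms it. (203,263) is the small blue vial in the middle stand hole, with the bigger blue one standing free beside it. Shaker order is yellow, empty, red, so the empty hole is the middle one. Moving over the stand now.

```bash
python3 -m jog '[[0.032,-0.037,0,0,0,0,0.05],[0.032,-0.037,0,0,0,0,0.05],[0.032,-0.037,0,0,0,0,0.05],[0.032,-0.037,0,0,0,0,0.05],[0.032,-0.037,0,0,0,0,0.05]]'
python3 -m jog '[[0.032,-0.037,0,0,0,0,0.05],[0.032,-0.037,0,0,0,0,0.05],[0.032,-0.037,0,0,0,0,0.05],[0.032,-0.037,0,0,0,0,0.05],[0.032,-0.037,0,0,0,0,0.05]]'
python3 -m jog '[[0.032,-0.037,0,0,0,0,0.05],[0.032,-0.037,0,0,0,0,0.05],[0.032,-0.037,0,0,0,0,0.05],[0.032,-0.037,0,0,0,0,0.05],[0.032,-0.037,0,0,0,0,0.05]]'
python3 -m jog '[[0.032,-0.037,0,0,0,0,0.05],[0.032,-0.037,0,0,0,0,0.05],[0,0,0,0,0,-0.15,0.05],[0,0,0,0,0,-0.15,0.05],[0,0,0,0,0,-0.15,0.05]]'
python3 -m jog '[[0,0,0,0,0,-0.15,0.05],[0,0,0,0,0,-0.15,0.05],[0,0,0,0,0,-0.15,0.05],[0,0,0,0,0,-0.15,0.05],[0,0,0,0,0,-0.15,0.05]]'
python3 -m jog '[[0,0,0,0,0,-0.15,0.05],[0,0,0,0,0,0,0.05]]'
python3 - <<'E'
from h import *
s=sense();im=eyes.capture('wrist');np.savez('pics/w1.npz',im=im,p=s['eef_pos'],q=s['ee_rot'])
cv2.imwrite('pics/w1.png',im[:,:,::-1]);C=cam('wrist',s)
print(s['eef_pos'],R.from_quat(s['ee_rot'][[1,2,3,0]]).as_matrix().round(3).tolist(),s['joints'].round(2),s['time_s'])
h=cv2.cvtColor(im,cv2.COLOR_RGB2HSV);H,S,V=h[...,0],h[...,1],h[...,2]
b=blobs((H>105)&(H<125)&(S>150)&(V>90),100);print(b)
for c,a in b: print(ray(C,[c],95).round(1))
E
```

```text
time_s: 0.6
eef_pos: [251.0, -277.9, 242.1]
ee_rot: [-0.0, 0.99, 0.145, 0.0]
force: [1.5, 0.6, 0.6]
grip_width: 0.586
grip_force: 0.0
time_s: 1.1
eef_pos: [351.2, -54.7, 242.4]
ee_rot: [0.0, 0.989, 0.145, 0.0]
force: [1.1, -1.5, 0.1]
grip_width: 0.586
grip_force: 0.0
time_s: 1.6
eef_pos: [451.5, 168.6, 242.1]
ee_rot: [0.0, 0.989, 0.145, -0.0]
force: [1.6, -2.2, 0.0]
grip_width: 0.588
grip_force: 0.0
time_s: 2.1
eef_pos: [491.2, 256.0, 241.6]
ee_rot: [-0.0, 0.931, 0.365, -0.001]
force: [0.6, -0.3, 0.9]
grip_width: 0.588
grip_force: 0.0
time_s: 2.6
eef_pos: [491.2, 255.5, 241.9]
ee_rot: [-0.0, 0.733, 0.681, -0.0]
force: [0.2, -0.2, -0.3]
grip_width: 0.586
grip_force: 0.0
time_s: 2.8
eef_pos: [491.2, 255.6, 242.0]
ee_rot: [-0.0, 0.681, 0.732, -0.0]
force: [-0.6, -0.1, -0.4]
grip_width: 0.585
grip_force: 0.0
[491.18919821 255.57214772 241.99451098] [[-0.071, 0.997, -0.001], [0.997, 0.071, -0.0], [-0.0, -0.001, -1.0]] [ 0.27  0.38  1.41 -0.    1.36  0.2 ] 2.8
[([51.1, 19.3], 1817), ([361.2, 146.7], 1025), ([357.6, 234.2], 255), ([371.7, 258.0], 264), ([387.1, 401.4], 769)]
[[309.4 378.5  95. ]]
[[512.7 312.6  95. ]]
[[516.  252.1  95. ]]
[[527.8 235.2  95. ]]
[[553.1 115.4  95. ]]
```

View pics/w1.png

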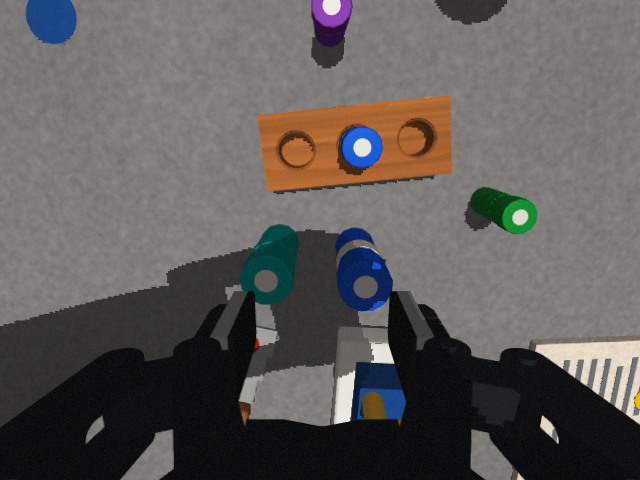

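The wrist view shows the blue vial's white cap centre at (361,147) in the middle stand hole, about (512.7, 312.6). The larger blue at (365,287) and the turquoise at (266,281) are outside the stand. I move above the vial, come down part way and re-measure.

```bash
python3 -m jog '[[0.028,0.013,0,0,0,0,0.05],[0.027,0.0125,0,0,0,0,0.05],[0,0,0.045,0,0,0,0.05],[0,0,0.045,0,0,0,0.05],[0,0,0,0,0,0,0.05]]'
python3 - <<'E'
from h import *
s=sense();im=eyes.capture('wrist');C=cam('wrist',s);cv2.imwrite('pics/w2.png',im[:,:,::-1])
h=cv2.cvtColor(im,cv2.COLOR_RGB2HSV);H,S,V=h[...,0],h[...,1],h[...,2]
m=(H>105)&(H<125)&(S>150)&(V>90);b=blobs(m,800);print(b,s['eef_pos'])
for c,a in b: print(ray(C,[c],95).round(1))
w=(V>180)&(S<60)
for c,a in blobs(w,100,5000): print('white',c,a,ray(C,[c],95).round(1))
for z in(86,95): print(proj(C,[s['eef_pos'][0],s['eef_pos'][1],z]))
E
```

```text
time_s: 3.35
eef_pos: [510.2, 311.3, 146.6]
ee_rot: [-0.003, 0.683, 0.73, -0.005]
force: [-1.0, -0.5, 0.2]
grip_width: 0.59
grip_force: 0.0
[([331.3, 264.8], 2054)] [510.20345039 311.33067597 146.60102945]
[[513.2 316.3  95. ]]
white [286.6, 72.1] 558 [[488.1 400.4  95. ]]
white [548.5, 346.1] 308 [[626.4 280.4  95. ]]
[[324.49836733 267.77273305]]
[[324.39227799 274.11362669]]
```

View pics/w2.png

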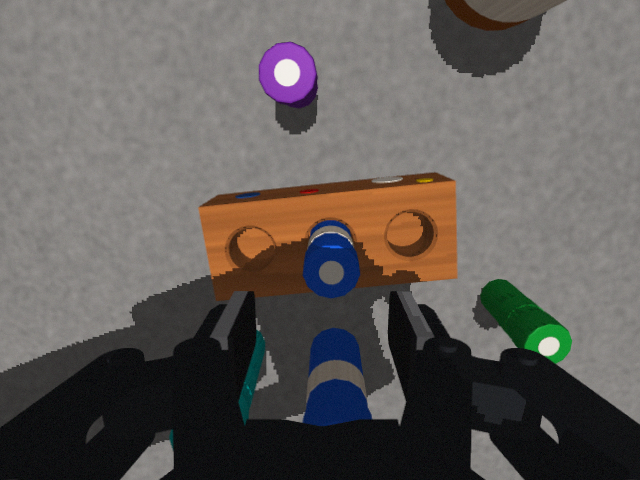

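The cap's grey top centre is at (331,271), and the projected tool centre is at (324,274). The fingers therefore straddle the vial with about 2.5 mm still to go along tool y. I correct that, descend and grip.

```bash
python3 -m jog '[[0.001,0.0025,0.02,0,0,0,0.05],[0,0,0.025,0,0,0,0.05],[0,0,0.025,0,0,0,0.05],[0,0,0,0,0,0,0.05],[0,0,0,0,0,0,0.05]]'
python3 - <<'E'
from h import *
s=sense();print(s['eef_pos'],R.from_quat(s['ee_rot'][[1,2,3,0]]).as_matrix().round(3).tolist())
E
```

```text
time_s: 3.9
eef_pos: [516.5, 313.8, 84.9]
ee_rot: [0.001, 0.682, 0.731, 0.001]
force: [-0.5, 0.5, 0.5]
grip_width: 0.586
grip_force: 0.0
[516.5441376  313.7755787   84.93361954] [[-0.069, 0.998, 0.003], [0.998, 0.069, 0.001], [0.001, 0.003, -1.0]]
```

```bash
python3 -m jog '[[0,-0.0025,0.007,0,0,0,0.05],[0,0,0,0,0,0,0.05],[0,0,0,0,0,0,0.05]]'
python3 -m jog '[[0,0,0,0,0,0,0.02],[0,0,0,0,0,0,0.02],[0,0,0,0,0,0,0.02],[0,0,0,0,0,0,0.02],[0,0,0,0,0,0,0.02]]' 40
```

```text
time_s: 4.2
eef_pos: [513.0, 313.3, 76.0]
ee_rot: [0.0, 0.682, 0.731, 0.0]
force: [0.2, 0.3, -0.5]
grip_width: 0.586
grip_force: 0.0
time_s: 4.7
eef_pos: [513.1, 313.4, 75.8]
ee_rot: [0.0, 0.682, 0.731, 0.0]
force: [-0.6, -0.4, 5.3]
grip_width: 0.314
grip_force: 39.4
```

```bash
python3 -m jog '[[0,0,-0.02,0,0,0,0.02],[0,0,-0.04,0,0,0,0.02],[0,0,-0.04,0,0,0,0.02],[0,0,-0.04,0,0,0,0.02],[0,0,0,0,0,0,0.02]]' 60
python3 - <<'E'
from h import *
im=np.load("pics/top0.npy");C=cam('top')
h=cv2.cvtColor(im,cv2.COLOR_RGB2HSV);H,S,V=h[...,0],h[...,1],h[...,2]
# pillar tops from crop: dark thread holes
for c in [(514,93),(778,97),(512,178),(776,183)]:
    u,v=155+(c[0]+.5)/4-.5,205+(c[1]+.5)/4-.5
    g=im[int(v)-2:int(v)+4,int(u)-2:int(u)+4].sum(2);k=np.unravel_index(g.argmin(),g.shape)
    print((u,v),(int(u)-2+k[1],int(v)-2+k[0]),ray(C,[(u,v)],134).round(1))
E
```

```text
time_s: 5.2
eef_pos: [514.4, 313.9, 220.7]
ee_rot: [0.002, 0.682, 0.731, 0.004]
force: [0.7, -0.1, -1.5]
grip_width: 0.31
grip_force: 59.8
(283.125, 227.875) (np.int64(283), np.int64(228)) [[597.7 104.5 134. ]]
(349.125, 228.875) (np.int64(349), np.int64(229)) [[600.9 -60.5 134. ]]
(282.625, 249.125) (np.int64(282), np.int64(249)) [[543.3 103.  134. ]]
(348.625, 250.375) (np.int64(349), np.int64(250)) [[545.9 -60.7 134. ]]
```

```bash
python3 -m jog '[[-0.044,0.0042,0,0,0,0,0.02],[-0.044,0.0042,0,0,0,0,0.02],[-0.044,0.0042,0,0,0,0,0.02],[-0.044,0.0042,0,0,0,0,0.02],[-0.044,0.0042,0,0,0,0,0.02]]'
python3 -m jog '[[-0.044,0.0042,0,0,0,0,0.02],[-0.044,0.0042,0,0,0,0,0.02],[-0.044,0.0042,0,0,0,0.05,0.02],[0,0,0,0,0,0,0.02],[0,0,0,0,0,0,0.02]]'
python3 -m jog '[[0,0,0,0,0,0,0.02],[0,0,0,0,0,0,0.02]]'
python3 - <<'E'
from h import *
s=sense();im=eyes.capture('wrist');C=cam('wrist',s);cv2.imwrite('pics/w3.png',im[:,:,::-1]);np.savez('pics/w3.npz',im=im,p=s['eef_pos'],q=s['ee_rot'])
print(s['eef_pos'],R.from_quat(s['ee_rot'][[1,2,3,0]]).as_matrix().round(3).tolist())
print('pred hole',proj(C,[571.9,21.6,80]))
for p in [(597.7,104.5),(600.9,-60.5),(543.3,103),(545.9,-60.7)]: print(proj(C,[*p,134]))
E
```

```text
time_s: 5.7
eef_pos: [548.8, 93.5, 214.3]
ee_rot: [-0.001, 0.682, 0.731, -0.0]
force: [0.5, -0.7, 0.1]
grip_width: 0.307
grip_force: 59.8
time_s: 6.2
eef_pos: [570.7, -36.1, 214.3]
ee_rot: [-0.001, 0.701, 0.714, -0.0]
force: [0.4, -0.3, -0.4]
grip_width: 0.306
grip_force: 59.8
time_s: 6.4
eef_pos: [570.8, -34.3, 215.1]
ee_rot: [-0.0, 0.699, 0.715, -0.0]
force: [0.2, -0.0, 0.2]
grip_width: 0.306
grip_force: 59.8
[570.82990182 -34.30895048 215.14407019] [[-0.022, 1.0, -0.0], [1.0, 0.022, 0.0], [0.0, -0.0, -1.0]]
pred hole [[326.66376727 146.71785998]]
[[387.7224821  -27.76536252]]
[[375.15313046 300.74626104]]
[[270.78269449 -27.09784414]]
[[278.03202586 299.04776263]]
```

View pics/w3.png

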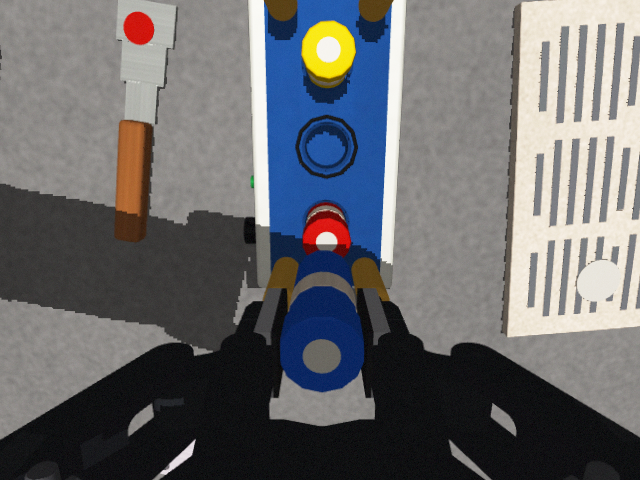

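The black ring is centred near (327,147), matching the prediction from the top view at (326.7,146.7). The held vial's cap top centre is at (322,356). I'll refine both numerically.

Run:
```python
from h import *
d=np.load('pics/w3.npz');s=dict(eef_pos=d['p'],ee_rot=d['q']);im=d['im'];C=cam('wrist',s)
g=im.max(2);m=np.zeros_like(g);m[105:188,290:364]=(g[105:188,290:364]<45)*255
cs=cv2.findContours(m,cv2.RETR_EXTERNAL,cv2.CHAIN_APPROX_NONE)[0];c=max(cs,key=lambda c:cv2.boundingRect(c)[3])
e=cv2.fitEllipse(cv2.convexHull(c));print('ring',e,ray(C,[e[0]],80).round(2))
gy=np.zeros_like(g);hs=cv2.cvtColor(im,cv2.COLOR_RGB2HSV)
roi=(slice(325,390),slice(295,350));gy[roi]=((hs[...,1]<60)&(hs[...,2]>60))[roi]
for b in blobs(gy,200):print('cap',b,ray(C,[b[0]],234.3).round(2))
hb=np.zeros_like(g);hb[310:395,270:375]=((hs[...,0]>100)&(hs[...,0]<130)&(hs[...,1]>120))[310:395,270:375]
bb=blobs(hb,500);print(bb)
```

```text
ring ((326.3956604003906, 146.182861328125), (61.0903434753418, 62.18552780151367), 178.1381378173828) [[571.72  21.93  80.  ]]
cap ([321.3, 355.8], 1018) [[570.08 -35.05 234.3 ]]
[([321.8, 346.0], 5001)]
```

```bash
python3 -m jog '[[0.029,0.0013,0,0,0,0,0.02],[0.028,0.0012,0,0,0,0,0.02],[0,0,0.025,0,0,0,0.02],[0,0,0.025,0,0,0,0.02],[0,0,0.02,0,0,0,0.02]]'
python3 -m jog '[[0,0,0,0,0,0,0.02],[0,0,0,0,0,0,0.02],[0,0,0,0,0,0,0.02]]'
python3 - <<'E'
from h import *
s=sense();print(s['eef_pos'],s['force'])
im=eyes.capture('wrist');cv2.imwrite('pics/w4.png',im[:,:,::-1])
E
```

```text
time_s: 6.95
eef_pos: [571.9, 22.6, 144.1]
ee_rot: [-0.0, 0.699, 0.715, -0.0]
force: [-0.3, 0.3, -0.5]
grip_width: 0.306
grip_force: 59.8
time_s: 7.25
eef_pos: [572.9, 21.6, 146.7]
ee_rot: [0.001, 0.7, 0.714, 0.001]
force: [-0.3, -0.4, -0.2]
grip_width: 0.308
grip_force: 59.8
[572.93784539  21.64205439 146.71653306] [-0.3445362  -0.4244657  -0.24437282]
```

```bash
for i in 1 2 3; do python3 -m jog '[[0,0,0,0,0,0,0.02],[0,0,0,0,0,0,0.02]]' | grep -E "eef|force:"; done
```

```text
eef_pos: [572.5, 21.5, 145.8]
force: [0.4, 0.2, -0.5]
grip_force: 59.8
eef_pos: [572.4, 21.5, 145.4]
force: [0.2, 0.6, -0.1]
grip_force: 59.8
eef_pos: [572.3, 21.5, 145.3]
force: [-0.5, 0.2, -0.7]
grip_force: 59.8
```

```bash
python3 -m jog '[[0.0012,0,0,0,0,0,0.02],[0,0,0.005,0,0,0,0.02],[0,0,0.004,0,0,0,0.02],[0,0,0,0,0,0,0.02]]' | grep -E "eef|force:"; python3 -m jog '[[0,0,0.003,0,0,0,0.02],[0,0,0.003,0,0,0,0.02],[0,0,0.003,0,0,0,0.02],[0,0,0,0,0,0,0.02]]'
```

```text
eef_pos: [571.9, 22.7, 135.4]
force: [0.2, 0.7, 0.1]
grip_force: 59.8
time_s: 8.7
eef_pos: [572.1, 22.7, 126.8]
ee_rot: [-0.0, 0.7, 0.714, -0.0]
force: [0.2, 0.1, -0.3]
grip_width: 0.307
grip_force: 59.8
```

It is 9 mm into the hole without contact force. Continuing down.

```bash
python3 -m jog '[[0,0,0.004,0,0,0,0.02],[0,0,0.004,0,0,0,0.02],[0,0,0.004,0,0,0,0.02],[0,0,0.003,0,0,0,0.02],[0,0,0,0,0,0,0.02]]'; python3 -m jog '[[0,0,0.002,0,0,0,0.02],[0,0,0.002,0,0,0,0.02],[0,0,0,0,0,0,0.02],[0,0,0,0,0,0,0.02]]'
```

```text
time_s: 9.2
eef_pos: [572.1, 22.7, 111.8]
ee_rot: [-0.0, 0.7, 0.714, -0.0]
force: [-0.2, -0.2, -0.2]
grip_width: 0.311
grip_force: 59.8
time_s: 9.6
eef_pos: [572.3, 22.7, 108.3]
ee_rot: [0.0, 0.7, 0.714, 0.0]
force: [-0.0, 0.3, -0.5]
grip_width: 0.304
grip_force: 59.8
```

```bash
python3 -m jog '[[0,0,0.001,0,0,0,0.02],[0,0,0.001,0,0,0,0.02],[0,0,0.001,0,0,0,0.02],[0,0,0,0,0,0,0.02]]'
```

```text
time_s: 10.0
eef_pos: [573.0, 22.6, 107.7]
ee_rot: [0.001, 0.7, 0.714, 0.001]
force: [-4.8, 0.2, 16.7]
grip_width: 0.306
grip_force: 61.6
```

It has bottomed at 107.7, the expected height. I relax the push and open the fingers.

```bash
python3 -m jog '[[0,0,-0.0015,0,0,0,0.02],[0,0,0,0,0,0,0.02],[0,0,0,0,0,0,0.05],[0,0,0,0,0,0,0.05],[0,0,0,0,0,0,0.05]]'; python3 -m jog '[[0,0,-0.02,0,0,0,0.05],[0,0,-0.045,0,0,0,0.05],[0,0,-0.045,0,0,0,0.05],[0,0,-0.04,0,0,0,0.05],[0,0,0,0,0,0,0.05]]'
python3 - <<'E'
from h import *
im=eyes.capture('side');crop=cv2.resize(im[180:320,240:400],None,fx=4,fy=4,interpolation=2)
C=cam('side');c=proj(C,[[572.2,21.9,127],[571.7,71.9,127],[572.6,-28,127]]);print(c)
s=sense();w=eyes.capture('wrist');print(s['eef_pos'])
cv2.imwrite('pics/s2.png',np.hstack([cv2.resize(crop,(400,350)),cv2.resize(w,(400,350))])[:,:,::-1])
E
```

```text
time_s: 10.5
eef_pos: [572.2, 22.7, 106.5]
ee_rot: [-0.0, 0.7, 0.714, -0.0]
force: [1.3, 0.5, -0.5]
grip_width: 0.588
grip_force: 0.0
time_s: 11.0
eef_pos: [574.0, 22.5, 262.4]
ee_rot: [0.004, 0.7, 0.714, 0.003]
force: [0.7, 0.6, -0.6]
grip_width: 0.585
grip_force: 0.0
[[307.16886654 226.55630254]
 [302.26442953 238.03656831]
 [311.74000233 215.95434183]]
[573.06742096  22.59400592 259.01708693]
```

View pics/s2.png

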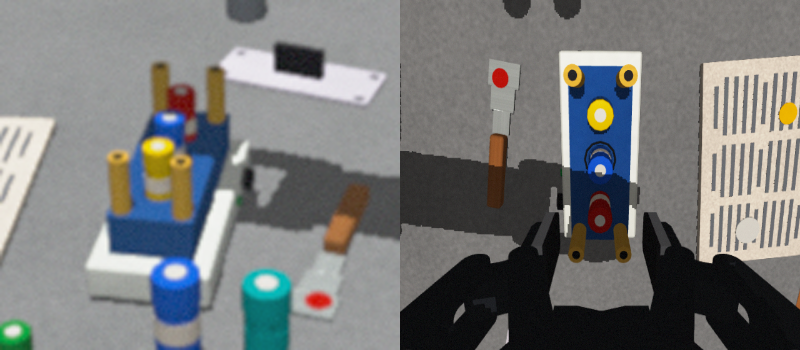

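The composite shows the blue vial seated, its cap level between yellow and red. All four pillars are visible in the right (wrist) half: (572,75), (628,75), (576,255) and (623,255). I measure the pillar holes from here, then go to the plate.

```bash
cat > pil.py <<'E'
from h import *
s=sense();im=eyes.capture('wrist');C=cam('wrist',s);np.savez('pics/w5.npz',im=im,p=s['eef_pos'],q=s['ee_rot'])
g=im.max(2).astype(float)
c0=np.array([572.2,21.9]);P=[]
for sx,sy in[(1,1),(-1,1),(-1,-1),(1,-1)]:
    p=proj(C,[c0[0]+27*sx-1.45*sy,c0[1]+83*sy+.47*sx,134])[0];u,v=p.round().astype(int)
    w=g[v-6:v+7,u-6:u+7];m=w<0.5*np.percentile(w,80)
    l=blobs(m,5)
    yy,xx=np.mgrid[-6:7,-6:7]; b=min(l,key=lambda b:np.hypot(b[0][0]-6,b[0][1]-6)) if l else None
    if b: q=(u-6+b[0][0],v-6+b[0][1]);r=ray(C,[q],134)[0];P.append(r);print((sx,sy),p.round(1),q,b[1],r.round(1))
E
python3 -m jog '[[0,0,0,0,0,0,0.085],[0,0,0,0,0,0,0.085],[0,0,0,0,0,0,0.085],[0,0,0,0,0,0,0.085],[0,0,0,0,0,0,0.085]]' | grep eef; python3 pil.py
python3 -m jog '[[-0.0486,-0.0021,0,0,0,0,0.085],[-0.0486,-0.0021,0,0,0,0,0.085],[-0.0486,-0.0021,0,0,0,0,0.085],[-0.0486,-0.0021,0,0,0,0,0.085],[-0.0486,-0.0021,0,0,0,0,0.085]]' | grep eef
python3 -m jog '[[-0.0486,-0.0021,0,0,0,0,0.085],[-0.0486,-0.0021,0,0,0,0,0.085],[0,0,0,0,0,-0.15,0.085],[0,0,0,0,0,-0.15,0.085],[0,0,0,0,0,-0.15,0.085]]' | grep eef
python3 -m jog '[[0,0,0,0,0,-0.15,0.085],[0,0,0,0,0,-0.15,0.085],[0,0,0,0,0,-0.15,0.085],[0,0,0,0,0,-0.15,0.085],[0,0,0,0,0,-0.15,0.085]]' | grep eef
python3 -m jog '[[0,0,0,0,0,-0.11,0.085],[0,0,0,0,0,0,0.085],[0,0,0,0,0,0,0.085],[0,0,0,0,0,0,0.085],[0,0,0,0,0,0,0.085]]'
python3 - <<'E'
from h import *
s=sense();im=eyes.capture('wrist');C=cam('wrist',s);np.savez('pics/w6.npz',im=im,p=s['eef_pos'],q=s['ee_rot']);cv2.imwrite('pics/w6.png',im[:,:,::-1])
print(s['eef_pos'],R.from_quat(s['ee_rot'][[1,2,3,0]]).as_matrix().round(4).tolist())
E
```

```text
eef_pos: [572.3, 22.7, 256.5]
(-1, -1) [284.1 351. ] (np.float64(283.2), np.float64(351.1)) 110 [546.  -61.7 134. ]
(1, -1) [360.9 351.2] (np.float64(359.8), np.float64(351.6)) 107 [599.9 -60.9 134. ]
eef_pos: [566.3, -222.4, 256.9]
eef_pos: [564.3, -318.2, 256.5]
eef_pos: [564.4, -317.7, 256.7]
time_s: 13.65
eef_pos: [564.4, -317.8, 256.8]
ee_rot: [-0.0, 0.121, 0.993, 0.0]
force: [-0.4, -0.2, 0.0]
grip_width: 0.999
grip_force: 0.0
[ 564.42543757 -317.7531116   256.76428591] [[-0.9708, 0.2398, -0.0], [0.2398, 0.9708, 0.0], [0.0, 0.0, -1.0]]
```

View pics/w6.png

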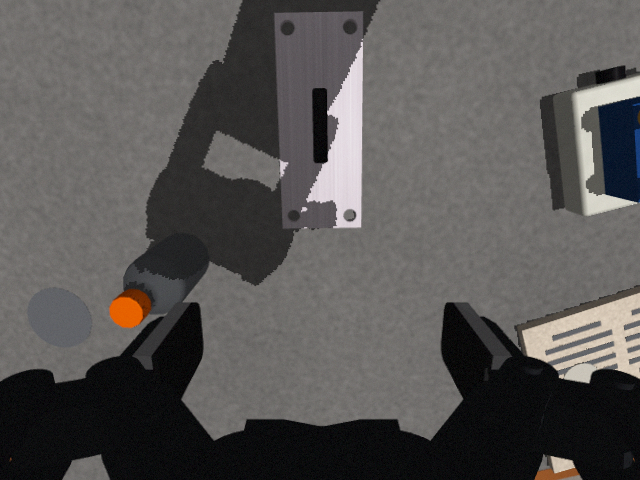

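The plate lies upright in view, with its corner holes at (287,28), (350,27), (293,215) and (349,215) and its handle at (320,125). The squeeze bottle's cap is at (128,310), off to the side. I compute the plate pose and the bottle clearance.

```bash
cat > plate.py <<'E'
from h import *
d=np.load('pics/w6.npz');s=dict(eef_pos=d['p'],ee_rot=d['q']);im=d['im'];C=cam('wrist',s)
P=[]
for u,v in[(287,28),(350,27),(293,215),(349,215)]:
    w=cv2.GaussianBlur(im[v-13:v+14,u-13:u+14].max(2),(3,3),0)
    # hole edge circle
    t,m=cv2.threshold(w,0,1,cv2.THRESH_BINARY_INV+cv2.THRESH_OTSU)
    l=[b for b in blobs(m,30) ];b=min(l,key=lambda b:np.hypot(b[0][0]-13,b[0][1]-13))
    q=(u-13+b[0][0],v-13+b[0][1]);P.append(ray(C,[q],6)[0]);print(q,b[1],P[-1].round(1))
P=np.array(P);print('centre',P.mean(0).round(2),'lens',np.linalg.norm(P[0]-P[2]),np.linalg.norm(P[0]-P[1]))
L=P[[0,1]].mean(0)-P[[2,3]].mean(0);print('axis ang',np.degrees(np.arctan2(L[1],L[0])))
g=im.max(2);m=np.zeros_like(g);m[80:170,300:345]=(g[80:170,300:345]<22)*255
c=max(cv2.findContours(m,0,1)[0],key=cv2.contourArea);r=cv2.minAreaRect(c);print('handle',r,[ray(C,[r[0]],z)[0].round(1).tolist() for z in(6,24,42)])
print('tool x ang',np.degrees(np.arctan2(.2398,-.9708)))
print('bottle',ray(C,[(127,310)],130))
E
python3 plate.py
```

```text
(287.1, 27.5) 159 [ 409.5 -310.3    6. ]
(349.6, 26.6) 169 [ 421.7 -257.9    6. ]
(292.5, 215.1) 695 [ 570.  -348.1    6. ]
(349.5, 215.1) 135 [ 583.1 -295.     6. ]
centre [ 496.08 -302.82    6.  ] lens 164.86116201774323 53.74736999353649
axis ang 166.90856750763191
handle ((319.5, 125.0), (74.0, 13.0), 90.0) [[495.2, -302.8, 6.0], [495.4, -302.8, 24.0], [495.5, -302.7, 42.0]]
tool x ang 166.12495694165074
bottle [[ 584.22273462 -462.74961738  130.        ]]
```

```bash
python3 -m jog '[[0.035,-0.001,0,0,0,0,0.045],[0.035,-0.001,0,0,0,-0.01,0.045],[0,0,0.045,0,0,0,0.045],[0,0,0.045,0,0,0,0.045],[0,0,0.045,0,0,0,0.045]]' | grep eef
python3 -m jog '[[0,0,0.035,0,0,0,0.045],[0,0,0,0,0,0,0.045],[0,0,0,0,0,0,0.045],[0,0,0,0,0,0,0.045],[0,0,0,0,0,0,0.045]]'
python3 - <<'E'
from h import *
s=sense();M=R.from_quat(s['ee_rot'][[1,2,3,0]]).as_matrix();print(s['eef_pos'],M.round(4).tolist())
print((M.T@(np.array([496,-302.7,20])-s['eef_pos'])).round(2))
E
```

```text
eef_pos: [495.8, -303.0, 120.8]
time_s: 14.7
eef_pos: [496.7, -303.6, 88.8]
ee_rot: [0.001, 0.115, 0.993, -0.001]
force: [-1.3, 0.0, -0.0]
grip_width: 0.527
grip_force: 0.0
[ 496.70660039 -303.61528198   88.84795089] [[-0.9735, 0.2288, 0.0025], [0.2288, 0.9735, -0.0024], [-0.003, -0.0017, -1.0]]
[ 1.11  0.85 68.84]
```

```bash
python3 -m jog '[[0.0005,0.0005,0.025,0,0,0,0.045],[0,0,0.025,0,0,0,0.045],[0,0,0.01,0,0,0,0.045],[0,0,0,0,0,0,0.045],[0,0,0,0,0,0,0.045]]'|grep eef
python3 -m jog '[[0,0,0,0,0,0,0.045],[0,0,0,0,0,0,0.045]]'
```

```text
eef_pos: [496.2, -302.9, 28.1]
time_s: 15.4
eef_pos: [496.0, -302.7, 27.8]
ee_rot: [0.001, 0.115, 0.993, -0.001]
force: [-0.5, 0.4, 0.3]
grip_width: 0.526
grip_force: 0.0
```

```bash
python3 -m jog '[[0,0,0.006,0,0,0,0.045],[0,0,0,0,0,0,0.045],[0,0,0,0,0,0,0.045]]'|grep -E 'eef|force'
python3 -m jog '[[0,0,0,0,0,0,0.003],[0,0,0,0,0,0,0.003],[0,0,0,0,0,0,0.003],[0,0,0,0,0,0,0.003],[0,0,0,0,0,0,0.003]]' 80
python3 -m jog '[[0,0,-0.01,0,0,0,0.003],[0,0,-0.02,0,0,0,0.003],[0,0,0,0,0,0,0.003],[0,0,0,0,0,0,0.003],[0,0,0,0,0,0,0.003]]'
```

```text
eef_pos: [495.5, -302.3, 20.6]
force: [-0.3, 0.9, 0.8]
grip_force: 0.0
time_s: 16.2
eef_pos: [495.7, -302.5, 21.1]
ee_rot: [0.0, 0.115, 0.993, -0.0]
force: [-0.6, -0.7, 2.9]
grip_width: 0.126
grip_force: 79.1
time_s: 16.7
eef_pos: [495.2, -302.0, 49.9]
ee_rot: [-0.001, 0.115, 0.993, 0.001]
force: [0.5, 0.2, -2.3]
grip_width: 0.133
grip_force: 78.4
```

The plate is held. I lift it, carry it over the shaker and turn it.

```bash
python3 -m jog '[[0,0,-0.03,0,0,0,0.003],[0,0,-0.04,0,0,0,0.003],[0,0,-0.04,0,0,0,0.003],[0,0,-0.04,0,0,0,0.003],[0,0,-0.02,0,0,0,0.003]]' 100|grep -E 'eef|width'
python3 -m jog '[[0,0.02,0,0,0,0,0.003],[0,0.037,0,0,0,0,0.003],[0,0.037,0,0,0,0,0.003],[0,0.037,0,0,0,0,0.003],[0,0.037,0,0,0,0,0.003]]'|grep -E 'eef|width'
python3 -m jog '[[0,0.037,0,0,0,0,0.003],[0,0.037,0,0,0,0,0.003],[0,0.037,0,0,0,0,0.003],[0,0.034,0,0,0,0,0.003],[0,0.02,0,0,0,0,0.003]]'|grep -E 'eef|width'
python3 -m jog '[[0,0,0,0,0,0.1,0.003],[0,0,0,0,0,0.15,0.003],[0,0,0,0,0,0.15,0.003],[0,0,0,0,0,0.15,0.003],[0,0,0,0,0,0.15,0.003]]'|grep -E 'eef|width'
python3 -m jog '[[0,0,0,0,0,0.15,0.003],[0,0,0,0,0,0.15,0.003],[0,0,0,0,0,0.15,0.003],[0,0,0,0,0,0.15,0.003],[0,0,0,0,0,0.023,0.003]]'|grep -E 'eef|width'
python3 -m jog '[[0,0,0,0,0,0.0,0.003],[0,0,0,0,0,0,0.003],[0,0,0,0,0,0,0.003],[0,0,0,0,0,0,0.003],[0,0,0,0,0,0,0.003]]'
cat > st.py <<'E'
from h import *
s=sense();M=R.from_quat(s['ee_rot'][[1,2,3,0]]).as_matrix();print(s['eef_pos'].round(2),M.round(4).tolist(),'tooly deg',np.degrees(np.arctan2(M[1,1],M[0,1])).round(2))
E
python3 st.py
python3 - <<'E'
from h import *
s=sense();w=eyes.capture('wrist');cv2.imwrite('pics/w7.png',w[:,:,::-1]);np.savez('pics/w7.npz',im=w,p=s['eef_pos'],q=s['ee_rot'])
E
```

```text
eef_pos: [496.1, -302.7, 223.6]
grip_width: 0.125
eef_pos: [533.9, -137.3, 219.8]
grip_width: 0.124
eef_pos: [571.7, 24.2, 219.7]
grip_width: 0.122
eef_pos: [571.5, 21.9, 219.7]
grip_width: 0.122
eef_pos: [571.5, 21.8, 219.8]
grip_width: 0.122
time_s: 19.7
eef_pos: [571.8, 21.8, 220.8]
ee_rot: [0.0, 0.701, 0.713, 0.0]
force: [-0.0, 0.4, -3.1]
grip_width: 0.119
grip_force: 100.1
[571.77  21.81 220.8 ] [[-0.0176, 0.9998, 0.0], [0.9998, 0.0176, -0.0], [-0.0, 0.0, -1.0]] tooly deg 1.01
```

View pics/w7.png

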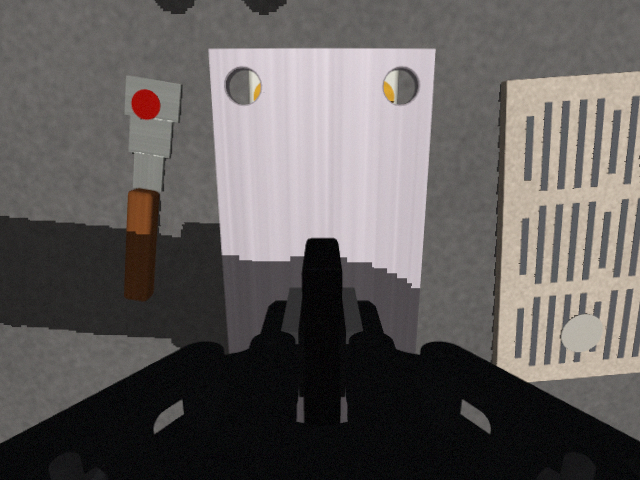

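The wrist view shows the plate level with its far corner holes at (243,86) and (401,86). The brass pillars peek symmetrically through both holes. I measure the plate offset in the tool, then lower partly.

```bash
cat > m.py <<'E'
from h import *
import sys
def meas(f,up):
    d=np.load(f);s=dict(eef_pos=d['p'],ee_rot=d['q']);im=d['im'];C=cam('wrist',s);M=R.from_quat(d['q'][[1,2,3,0]]).as_matrix()
    zt=d['p'][2]-21.1+6;out=[]
    hs=cv2.cvtColor(im,cv2.COLOR_RGB2HSV)
    for sy in(1,-1):
        g=d['p']+M@np.array([83,27*sy,0]);u,v=proj(C,[g[0],g[1],zt])[0].round().astype(int)
        n=30;y0=max(v-n,0);w=im[y0:v+n,u-n:u+n].astype(int);h=hs[y0:v+n,u-n:u+n]
        plate=((w.min(2)>185)&(w[...,2]>=w[...,1])).astype(np.uint8)
        cs=cv2.findContours(1-plate,cv2.RETR_EXTERNAL,cv2.CHAIN_APPROX_NONE)[0]
        c=min([c for c in cs if len(c)>30],key=lambda c:np.linalg.norm(np.array(cv2.minEnclosingCircle(c)[0])-n))
        (e,ax,_)=cv2.fitEllipse(cv2.convexHull(c));q=(e[0]+u-n,e[1]+y0);r=ray(C,[q],zt)[0]
        print('hole',np.round(q,1),np.round(ax,1),'world',r.round(2),'tool',(M.T@(r-d['p']))[:2].round(2));out.append(r)
        inside=np.zeros(plate.shape,np.uint8);cv2.drawContours(inside,[c],-1,1,-1)
        br=(h[...,0]>8)&(h[...,0]<30)&(h[...,1]>90)&(inside>0)
        b=blobs(br,8);print('  brass',[( [round(k[0]+u-n,1),round(k[1]+y0,1)],a) for k,a in b])
    d2=out[0]-out[1];print('dist',np.linalg.norm(d2),'plate x ang',np.degrees(np.arctan2(d2[1],d2[0])))
    for sx in(1,-1):
        a=np.radians(1.0);p=np.array([572.2,21.9])+np.array([[np.cos(a),-np.sin(a)],[np.sin(a),np.cos(a)]])@np.array([27*sx,83]);print('pred pillar',p.round(1),proj(C,[*p,134])[0].round(1))
if __name__=='__main__': meas(sys.argv[1],0)
E
python3 m.py pics/w7.npz
python3 -m jog '[[0,0,0.02,0,0,0,0.003],[0,0,0.02,0,0,0,0.003],[0,0,0,0,0,0,0.003],[0,0,0,0,0,0,0.003],[0,0,0,0,0,0,0.003]]'
python3 - <<'E'
from h import *
s=sense();w=eyes.capture('wrist');cv2.imwrite('pics/w8.png',w[:,:,::-1]);np.savez('pics/w8.npz',im=w,p=s['eef_pos'],q=s['ee_rot'])
E
python3 st.py;python3 m.py pics/w8.npz
```

```text
hole [401.   85.6] [38.2 40.6] world [596.56 103.97 205.7 ] tool [81.71 26.24]
  brass [([np.float64(388.4), np.float64(91.5)], 144)]
hole [242.6  85.6] [38.  40.5] world [542.7  103.01 205.7 ] tool [ 81.7  -27.63]
  brass [([np.float64(256.9), np.float64(91.3)], 76)]
dist 53.86851058939631 plate x ang 1.026131044044389
pred pillar [597.7 105.4] [377.2  96.7]
pred pillar [543.8 104.4] [271.2  96.6]
time_s: 20.25
eef_pos: [572.3, 21.7, 182.1]
ee_rot: [0.001, 0.701, 0.713, 0.001]
force: [0.9, -0.5, -3.3]
grip_width: 0.124
grip_force: 100.0
[572.27  21.74 182.03] [[-0.0171, 0.9999, 0.002], [0.9999, 0.0171, -0.0003], [-0.0004, 0.002, -1.0]] tooly deg 0.98
hole [400.8  85.6] [37.7 40.2] world [597.1  103.85 166.98] tool [81.73 26.16]
  brass [([np.float64(398.4), np.float64(86.3)], 447)]
hole [242.5  85.6] [37.8 40.1] world [543.31 102.9  166.98] tool [ 81.69 -27.64]
  brass [([np.float64(245.3), np.float64(86.8)], 434)]
dist 53.79962146927807 plate x ang 1.0197298004007624
pred pillar [597.7 105.4] [387.6  89.6]
pred pillar [543.8 104.4] [258.2  89.5]
```

```bash
python3 -m jog '[[0.0014,0.0003,0.005,0,0,0,0.003],[0,0,0.005,0,0,0,0.003],[0,0,0.005,0,0,0,0.003],[0,0,0,0,0,0,0.003],[0,0,0,0,0,0,0.003]]' >/dev/null
python3 -m jog '[[0,0,0,0,0,0,0.003],[0,0,0,0,0,0,0.003],[0,0,0,0,0,0,0.003],[0,0,0,0,0,0,0.003],[0,0,0,0,0,0,0.003]]'
python3 - <<'E'
from h import *
s=sense();w=eyes.capture('wrist');np.savez('pics/w9.npz',im=w,p=s['eef_pos'],q=s['ee_rot'])
t=eyes.capture('side')
a=cv2.resize(w[55:120,205:440],(800,221),interpolation=cv2.INTER_CUBIC)
b=cv2.resize(t[170:310,230:400],(450,370),interpolation=cv2.INTER_CUBIC)
cv2.imwrite('pics/w9.png',np.vstack([a,np.pad(b,((0,0),(0,350),(0,0)))])[:,:,::-1])
E
python3 st.py;python3 m.py pics/w9.npz
```

```text
time_s: 21.3
eef_pos: [572.1, 23.2, 165.8]
ee_rot: [0.0, 0.701, 0.713, 0.0]
force: [-0.3, 0.4, -4.2]
grip_width: 0.124
grip_force: 100.0
[572.05  23.17 165.83] [[-0.017, 0.9999, 0.0], [0.9999, 0.017, -0.0001], [-0.0001, 0.0, -1.0]] tooly deg 0.98
hole [400.8  85.5] [37.6 40.2] world [596.84 105.35 150.74] tool [81.73 26.17]
  brass [([np.float64(402.6), np.float64(83.6)], 466)]
hole [242.4  85.6] [37.5 40. ] world [542.99 104.4  150.74] tool [ 81.69 -27.69]
  brass [([np.float64(240.2), np.float64(85.0)], 504)]
dist 53.85788421716321 plate x ang 1.016752344479812
pred pillar [597.7 105.4] [394.9  89.9]
pred pillar [543.8 104.4] [252.7  89.9]
```

View pics/w9.png

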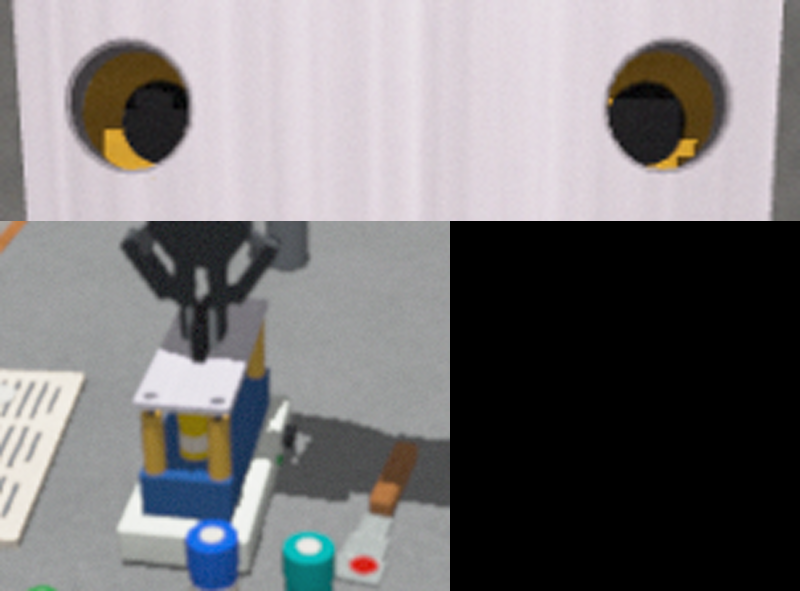

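The wrist crop shows both threaded holes within the plate holes, at crop (160,123) and (646,123). The side view shows the plate level above the pillars, clear of them. I quantify the remaining offset.

Run:
```python
from h import *
d=np.load('pics/w9.npz');s=dict(eef_pos=d['p'],ee_rot=d['q']);im=d['im'];C=cam('wrist',s)
q=[]
for (u,v),left in[((253,91),1),((394,91),0)]:
    n=20;w=im[v-n:v+n,u-n:u+n];m=(w.max(2)<50).astype(np.uint8)
    l,lab,st,ce=cv2.connectedComponentsWithStats(m);i=1+np.argmin([np.hypot(*(ce[k]-n)) for k in range(1,l)])
    c=cv2.findContours((lab==i).astype(np.uint8),0,cv2.CHAIN_APPROX_NONE)[0][0].reshape(-1,2)
    x,y,a,b=st[i,:4];rad=9/2*406.4/np.hypot(1,.3)/ (296.5-134)*np.hypot(1,.3)
    # visible outer edge: inner side and bottom are true disc rim
    keep=c[(c[:,1]>y+b*0.5)&((c[:,0]<x+a*.6) if left else (c[:,0]>x+a*.4))]
    A=np.c_[2*keep,np.ones(len(keep))];sol=np.linalg.lstsq(A,(keep**2).sum(1),rcond=None)[0]
    R0=np.sqrt(sol[2]+sol[0]**2+sol[1]**2);cc=(sol[0]+u-n,sol[1]+v-n);q.append(cc);print(cc,'r',R0,(x+u-n,y+v-n,a,b),ray(C,[cc],134).round(2))
r=ray(C,q,134);print(r.mean(0))
h=ray(C,[(400.8,85.5),(242.4,85.6)],150.74).mean(0);print('plate mid',h,'need',r.mean(0)-h)
```

```text
(np.float64(250.48307596691734), np.float64(92.77941387388228)) r 8.470151325353449 (np.int32(241), np.int32(79), np.int32(19), np.int32(24)) [[542.87 103.38 134.  ]]
(np.float64(393.4087898856111), np.float64(90.45996387718242)) r 11.654880163615385 (np.int32(384), np.int32(79), np.int32(22), np.int32(24)) [[597.18 105.15 134.  ]]
[570.02392315 104.26437655 134.        ]
plate mid [569.92122247 104.88657154 150.74      ] need [  0.10270067  -0.62219499 -16.74      ]
```

The remaining offset is about 0.2 mm and the height is about 10.7 mm. One last trim, settle, then hand in.

```bash
python3 -m jog '[[-0.0002,0.0002,0.0006,0,0,0,0.003],[0,0,0,0,0,0,0.003],[0,0,0,0,0,0,0.003],[0,0,0,0,0,0,0.003],[0,0,0,0,0,0,0.003]]' >/dev/null
python3 -m jog '[[0,0,0,0,0,0,0.003],[0,0,0,0,0,0,0.003],[0,0,0,0,0,0,0.003],[0,0,0,0,0,0,0.003],[0,0,0,0,0,0,0.003]]'
python3 -c "
from rig import finish_job
print(finish_job())"
```

```text
time_s: 22.4
eef_pos: [572.3, 23.0, 165.2]
ee_rot: [0.0, 0.701, 0.713, 0.0]
force: [0.1, -0.7, -3.4]
grip_width: 0.124
grip_force: 100.0
the job is handed in; nothing more can be done
None
```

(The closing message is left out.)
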